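# Uncover the plug gauge and hold it part-drawn for inspection

### The job

Take the green dust lid by its black ear, tip the ear side up while the opposite edge still rests on the block, then lift the lid off and stand it on the bare table beside the block, open side down. Then draw the plug gauge straight up by its dark handle, without wrenching it sideways or taking it out of its bore, until all of the red band but none of the blue shows above the block's top face. Finish while holding it there, and leave the other things on the table alone.

Things in the scene. Friction and masses are not known exactly. Their poses are not given: they have to be found in the camera images.
- bush_block: grey metal block fixed to the table, 90 x 90 x 76 mm high, small bolted feet (to 64 mm from the axis, 16 mm high) at its -x and +x sides. Origin: centre of its underside, on the bore axis. In its top face a vertical bore, 21.2 mm wide, 74 mm deep, and round that a raised rim, outer radius 36, inner 33, 4 mm high. The table is bare for 0.2 m at its own -y side
- gauge: loose steel plug gauge standing in the bore, 0.2-0.37 kg, drops if let go. Origin: centre of its foot, 4 mm above the block's origin at the start; z up its axis. Shank diameter 20 from 0 to 72 mm, blue band 16-24, red band 34-42; collar diameter 30, 72-77, rests on the block's top; dark handle diameter 26, 77-117. Red is all out when raised 38 mm, blue begins to show at 48. Hidden at first
- lid: loose green deep round cap, 0.1-0.15 kg, outer diameter 84, height 55, wall 3 mm, set over the raised rim with its edge on the block's top face. Origin: centre of its open lower edge; z up through the closed top. Black upright ear on the top at its own -x side: 12 mm thick along x, 26 mm wide along y, from 55 to 81 mm above the origin, centred 33 mm from the axis
- lid_ear (a point): centre of the upper end of the lid's ear, at (-33, 0, 81) mm in the lid's frame
- lid_heel (a point): point on the lid's lower outer edge opposite the ear, at (42, 0, 0) mm in the lid's frame: the edge about which the lid tips
- tape_measure: yellow and black tape measure, 38 x 99 x 65 mm, standing on the table beyond the block at its left; origin at the centre of its underside. To be left alone.
- paint_marker: white and blue paint marker, 14 x 137 x 16 mm, lying on the table beyond the block, long axis its y; origin at the centre of its underside. To be left alone.
- spanner: steel spanner, 31 x 219 x 9 mm, lying on the table on the robot's side of the block, long axis its y; origin at the centre of its underside. To be left alone
Things that resemble listed ones, but are neither listed nor needed, are in the scene too. There is more than one size of the lid; the one meant has the size given above.

How it is judged (in metres and radians):
On the way, in this order (a step that is already met when the one before it is completed fails the run):
1. the lid is tipped up at its ear, by more than 7 degrees, while its opposite lower edge is still within 8 mm of the block's top face (angle between lid's own z axis and vertical above 0.12 rad and z of lid_heel in the frame of bush_block below 0.084 m and z of lid_ear in the frame of bush_block above 0.16 m and horizontal distance between lid and bush_block below 0.02 m), for 0.1 s.
2. the lid stands on the table, open side down, clear of the block and let go (height (world z) of lid below 0.012 m and angle between lid's own z axis and vertical below 0.1 rad and horizontal distance between lid and bush_block above 0.085 m and linear speed of lid below 0.02 m/s and contact force between the fingers and lid below 0.05 N), for 0.2 s.
At the end, for the whole second after the job is handed in: lid untouched, at rest on the table, open side down (0.1 rad, 12 mm), over 85 mm from the bore axis; gauge gripped (over 1.5 N), still, upright (0.06 rad), in its bore (4 mm), raised 37.2 to 48.8 mm, pressing on the block with under 20 N (all of step 2 and z of gauge in the frame of bush_block between 0.0412 and 0.0528 m and horizontal distance between gauge and bush_block below 0.004 m and angle between gauge's own z axis and vertical below 0.06 rad and linear speed of gauge below 0.01 m/s and contact force between the fingers and gauge above 1.5 N and contact force between gauge and bush_block below 20 N); the arm keeps its last pose, push and grip.
It fails at once if the gauge is pulled out of its bore (raised more than 70 mm) (z of gauge in the frame of bush_block above 0.074 m).
It fails at once if the gauge is wrenched against the block with more than 60 N (contact force between gauge and bush_block above 60 N).
It fails at once if a bystander is moved by more than 20 mm (distance of any of tape_measure, paint_marker, spanner from where it was at the start of the episode above 0.02 m).
It also fails if it takes over 58 s, if anything falls off the work surface, if the arm or the gripper's body presses on something with over 40 N, if the wrist force passes 120 N, or if a joint passes its speed limit or range.

### The arm

A 6-joint arm with a two-finger parallel gripper is mounted at the origin on a cart in front of the work surface, level with it; the furniture and walls round the work are solid. World frame = base frame: x ahead of the robot, y to its left, z up, the work surface at z = 0. Lengths are in m, angles in degrees, forces in N, time in s.
With the tool pointing down it reaches from about 0.325 to 0.85 m from the base axis. Payload 15.5 kg.
Tool frame: the origin (TCP) lies midway between the tips of the shut fingers; the grasp point (between the pads) lies 19 mm behind it; y points along the fingers, x is the direction in which the jaws open and shut, and the axes are right-handed (so a half turn about y gives the same grasp; the last joint's range is limited). The gripper opens to 91 mm and grips with 3 to 60 N. Pads are 32 mm wide; open, the fingers measure 118 mm over their backs; the gripper's body (76 mm by 178 mm) begins 60 mm behind the grasp point.
Start: joints at [-69.528, 28.281, 77.091, -0, 74.628, -5.472], TCP at [0.273, -0.562, 0.214] pointing down, gripper open.
Joint ranges: [-166.48, 166.48], [-47.26, 123.95], [12.59, 153.08], [-70.14, 250.14], [6.76, 159.57], [-176.63, 176.63]. Speed limits (degrees/s): [108.29, 108.29, 147.25, 172.46, 172.46, 172.46].

### API

Orientations are given as a 3x3 rotation matrix whose columns are the frame's x, y, z axes.
In Python, from bench import ctrl gives the robot as it stands. The module is installed in compiled form; this text tells all that it offers. Calls block until the motion is done:
- ctrl.goto(position, orientation): joint-space move of the TCP to a pose.
- ctrl.move_l(position, vel=0.15, ori=None, contact_N=None): straight line of the TCP; ori=None keeps the orientation; vel is the mean speed in m/s. With contact_N (N) it stops when the force on the tool has changed by that much, and returns True; else False.
- ctrl.movej(angles): joint-space move.
- ctrl.command_gripper(opening): opening from 0.0 (shut) to 1.0 (fully open); the grip force is fixed at half the most; returns when the fingers have stopped.
- ctrl.sleep(seconds).
- ctrl.ik(position, orientation): joint angles nearest the present ones, or None.
- ctrl.read_camera(name): name is "side" or "top"; returns the picture (480x640x3 uint8, blue, green, red); there is no depth.
- ctrl.camera_params(name): a dict with "fx", "fy", "cx", "cy" (pixels), "pose" (4x4, takes a point from camera to world coordinates). Camera axes: x right, y up, looking along -z (the intrinsics and any distortion apply to the point x, -y, -z); pixel columns grow to the right and rows downward; lengths in m; the calibration is good to about 2 mm. A picture is of the moment at which its call begins. camera_params takes no time and is no camera call.
A pose or a line that the arm cannot do raises ctrl.MotionError and nothing moves.
- ctrl.sign_off(): hands the job in, once; it reports no verdict.
Readings, each from a call of its own:
- ctrl.current_t(): time.
- ctrl.current_q(): joint angles.
- ctrl.current_dq(): joint speeds.
- ctrl.current_effort(): joint torques, N m.
- ctrl.current_tool_pos(): TCP position.
- ctrl.current_eef_rot(): TCP orientation.
- ctrl.current_contact_force(): force on the tool from outside, world axes, zero at the start.
- ctrl.current_wrist_torque(): the same for the moment, N m.
- ctrl.current_grip_width(): opening from 0.0 (shut) to 1.0 (fully open).
Only numpy, scipy, OpenCV 4.12 (cv2) and the standard library are available. Lean on these libraries where they do the work, as an engineer would, in place of code of your own. Each camera call takes 0.05 s, during which the arm holds its last target.

## Working session

There is one attempt and no reset: what is moved stays moved. The work goes in short steps, each a Python script; the robot and the scene stay as the last script left them, time stands still between calls to the robot, and variables do not carry over. Pictures are saved under pics/ and viewed, and the job is handed in when it is done.

```bash
mkdir -p pics; ls; python3 - <<'E'
from bench import ctrl
import cv2,numpy as np
np.set_printoptions(precision=4,suppress=True)
for n in("side","top"):
    cv2.imwrite(f"pics/{n}0.png",ctrl.read_camera(n)); print(ctrl.camera_params(n))
print(ctrl.current_t(),ctrl.current_eef_rot(),ctrl.current_grip_width())
E
```

```text
pics
{'fx': 539.8334761396088, 'fy': 539.8334761396088, 'cx': 320.64967543565587, 'cy': 247.05000164250063, 'pose': array([[-0.9958,  0.0672, -0.0619,  0.5288],
       [-0.091 , -0.6614,  0.7445,  0.7706],
       [ 0.0091,  0.747 ,  0.6647,  0.6857],
       [ 0.    ,  0.    ,  0.    ,  1.    ]])}
{'fx': 561.5931696349725, 'fy': 561.5931696349725, 'cx': 319.30961990747255, 'cy': 243.96791681144947, 'pose': array([[-0.0152,  0.9908, -0.1343,  0.4851],
       [-0.9993, -0.0104,  0.0366,  0.143 ],
       [ 0.0349,  0.1347,  0.9903,  1.0394],
       [ 0.    ,  0.    ,  0.    ,  1.    ]])}
0.1 [[ 0.4375 -0.0004  0.8992]
 [-0.8992  0.001   0.4375]
 [-0.0011 -1.      0.0001]] 0.9986743787653928
```

View pics/side0.png

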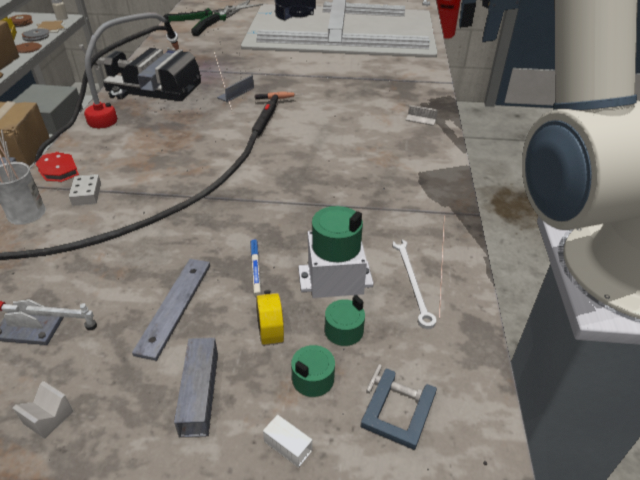

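View pics/top0.png

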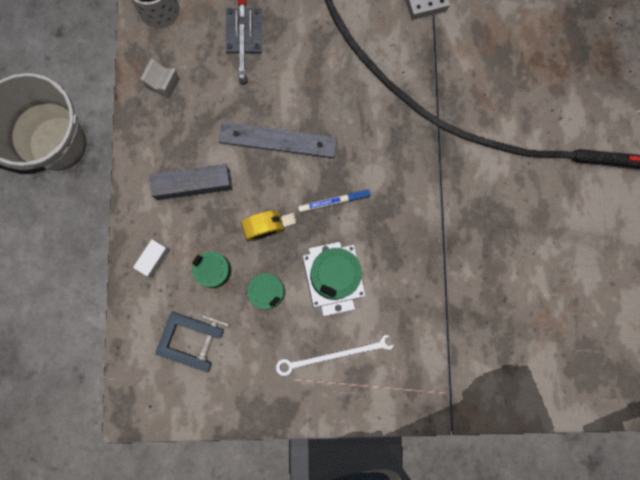

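The candidates for the lid are:
- **On the block:** side (337,232), top (336,272). It looks largest and sits on the block.
- **Two loose lids:** side (345,322) / top (266,291), and side (313,370) / top (210,268). Both look smaller.

I'll check close crops of both views.

```bash
python3 - <<'E'
import cv2
a=cv2.imread('pics/side0.png');b=cv2.imread('pics/top0.png')
cv2.imwrite('pics/cs.png',cv2.resize(a[195:345,270:450],None,fx=4,fy=4,interpolation=cv2.INTER_CUBIC))
cv2.imwrite('pics/ct.png',cv2.resize(b[230:330,240:400],None,fx=5,fy=5,interpolation=cv2.INTER_CUBIC))
E
```

```text
(no output)
```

View pics/cs.png

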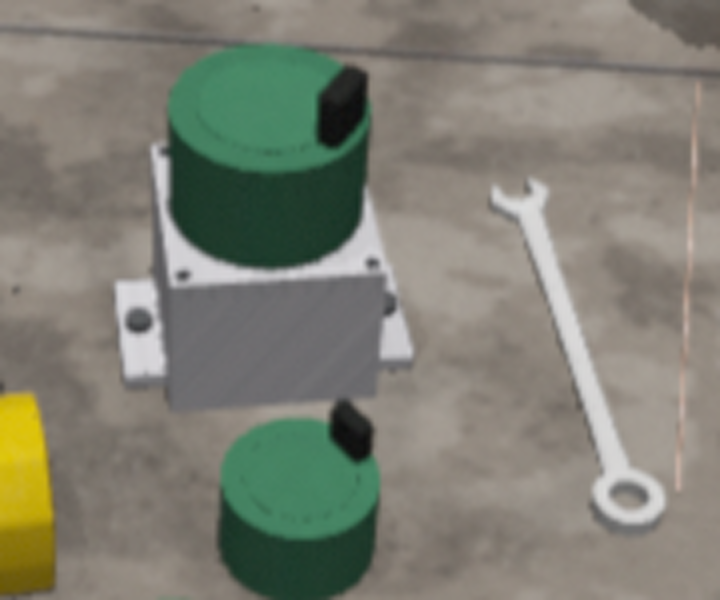

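View pics/ct.png

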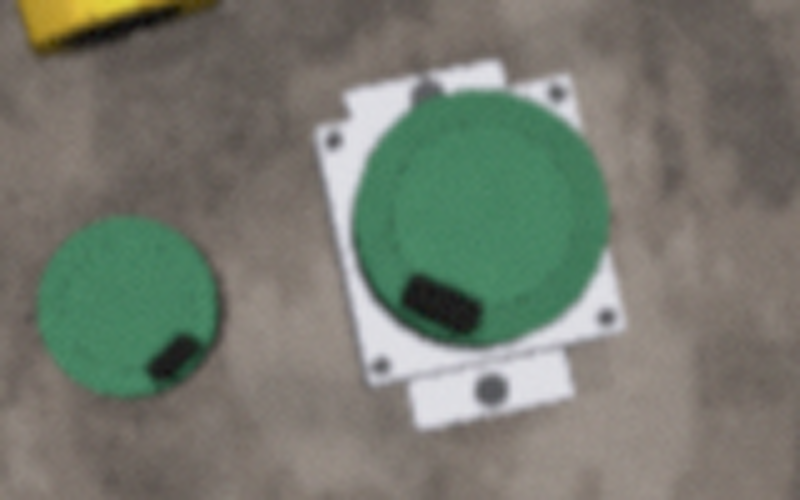

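```bash
cat > h.py <<'E'
import numpy as np,cv2
from bench import ctrl
np.set_printoptions(precision=4,suppress=True)
P={n:ctrl.camera_params(n) for n in("side","top")}
def proj(n,X):
    p=P[n];T=np.linalg.inv(p["pose"]);c=np.atleast_2d(X)@T[:3,:3].T+T[:3,3]
    return np.c_[p["fx"]*c[:,0]/-c[:,2]+p["cx"],p["fy"]*-c[:,1]/-c[:,2]+p["cy"]]
def Rz(a): c,s=np.cos(a),np.sin(a); return np.array([[c,-s,0],[s,c,0],[0,0,1]])
E
python3 - <<'E'
from h import *
from scipy.optimize import least_squares
t=lambda u,v:((u+.5)/5-.5+240,(v+.5)/5-.5+230)
s=lambda u,v:((u+.5)/4-.5+270,(v+.5)/4-.5+195)
h=.045
# my block corners by image: block frame unknown yaw
W=lambda x,y,a,p:np.array([x,y,0])+Rz(a)@np.array(p)
obs=[("top",t(318,127),(h,h,.076)),("top",t(570,75),(h,-h,.076)),("top",t(625,327),(-h,-h,.076)),("top",t(370,385),(-h,h,.076)),
("side",s(168,284),(h,h,.076)),("side",s(384,274),(-h,h,.076)),("side",s(152,147),(h,-h,.076))]
f=lambda q:np.concatenate([proj(n,W(*q,p))[0]-o for n,o,p in obs])
r=least_squares(f,[.5,.1,.2]);print(r.x,np.degrees(r.x[2]),r.fun.reshape(-1,2))
x,y,a=r.x
eo=[("top",t(443,303)),("side",s(350,74))]
g=lambda q:np.concatenate([proj(n,[x+.033*np.cos(q[0]),y+.033*np.sin(q[0]),.157])[0]-o for n,o in eo])
r2=least_squares(g,[np.pi]);print('ear dir',np.degrees(r2.x),r2.fun)
g=lambda q:np.concatenate([proj(n,[q[0],q[1],.157])[0]-o for n,o in eo])
r3=least_squares(g,[x,y]);e=r3.x-[x,y];print('ear xy',r3.x,np.degrees(np.arctan2(e[1],e[0])),np.linalg.norm(e),r3.fun)
# overlay
th=r2.x[0]
for n in P:
    im=cv2.imread(f'pics/{n}0.png');o=(270,195) if n=="side" else (240,230);k=4
    im=cv2.resize(im[o[1]:o[1]+150,o[0]:o[0]+180],None,fx=k,fy=k)
    def dr(X,c):
        p=(proj(n,X)-o+.5)*k-.5; cv2.polylines(im,[np.round(p).astype(int)],True,c,1)
    for z in(0,.076): dr([W(x,y,a,(i*h,j*h,z)) for i,j in((1,1),(1,-1),(-1,-1),(-1,1))],(0,0,255))
    A=np.linspace(0,6.28,60)
    for z in(.076,.131): dr([W(x,y,a,(.042*np.cos(b),.042*np.sin(b),z)) for b in A],(255,0,255))
    for z in(.131,.157): dr([W(x,y,th,(.033+i*.006,j*.013,z)) for i,j in((1,1),(1,-1),(-1,-1),(-1,1))],(0,255,255))
    cv2.imwrite(f'pics/ov_{n}.png',im)
E
```

```text
[0.5609 0.0833 0.1911] 10.951288287469042 [[-0.3137  0.1625]
 [ 0.1005  0.21  ]
 [ 0.2435  0.7456]
 [-0.1025 -0.0866]
 [-0.3355  0.5199]
 [ 0.1043 -0.3939]
 [-0.7908 -0.4809]]
ear dir [158.1128] [ 1.2291  0.6733 -1.65    1.3136]
ear xy [0.5296 0.096 ] 157.91510287743586 0.03377705549039335 [ 0.9836  1.1092 -1.2326  1.4959]
```

View pics/ov_side.png

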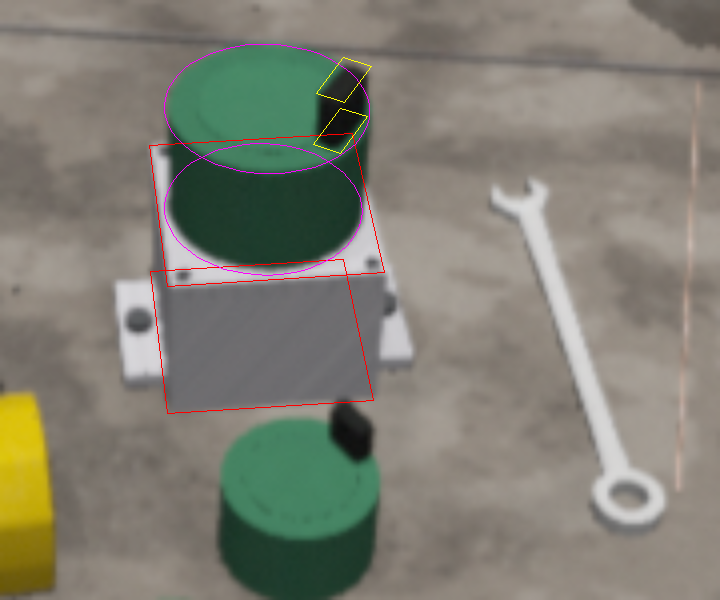

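View pics/ov_top.png

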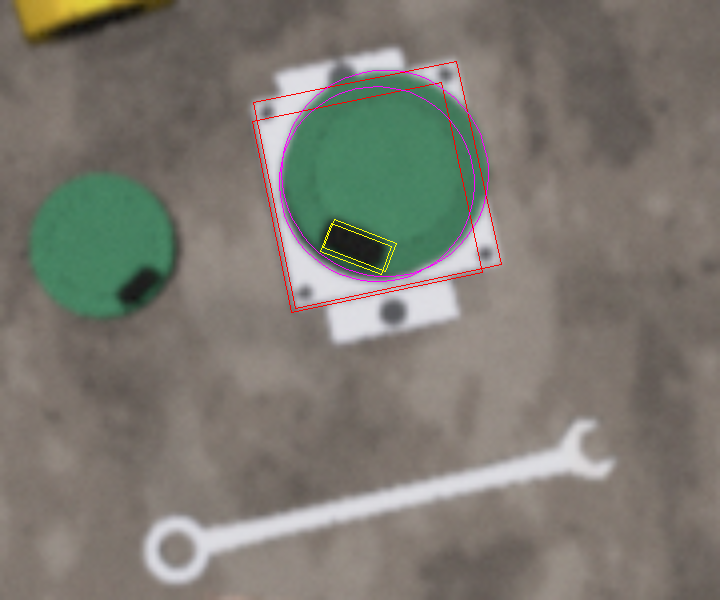

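The lid on the block fits the 84 x 55 mm model in both views, with its ear at crop px side (343,105) and top (358,245). The two loose lids are clearly smaller, so this is the right one. Next I'll check reachability, then grasp the ear.

```bash
cat >> h.py <<'E'
BX=np.array([.5609,.0833,0]); BA=.1911; LA=np.radians(158.1-180)
d=Rz(LA)@[1,0,0]
def Rt(dx):  # tool down, jaw along dx
    y=np.array([0,0,-1.]); return np.c_[dx,y,np.cross(dx,y)]
def Rlid(t): # lid orientation tipped by t rad
    c,s=np.cos(t),np.sin(t); return Rz(LA)@np.array([[c,0,s],[0,1,0],[-s,0,c]])
EAR=BX+Rz(LA)@[-.033,0,0]; ZG=.1355
E
python3 - <<'E'
from h import *
from bench import ctrl
for sg in(1,-1):
    R=Rt(sg*d)
    for p in(EAR+[0,0,.23],EAR+[0,0,ZG],EAR+[.03,-.14,.15]): print(sg,ctrl.ik(p,R))
    Q=Rlid(.25)@Rlid(0).T@R; print(ctrl.ik(EAR+[0,0,.16],Q))
E
```

```text
1 [ 3.87   20.4029 88.0128 -0.     71.5844 25.77  ]
1 [ 3.87   26.8011 94.6458 -0.     58.5531 25.77  ]
1 [-10.6174  27.3564  90.5288  -0.      62.1148  11.2826]
[ 0.3247 31.2272 82.996   5.468  79.1243 20.5636]
-1 [   3.87     20.4029   88.0128   -0.       71.5844 -154.23  ]
-1 [   3.87     26.8011   94.6458   -0.       58.5531 -154.23  ]
-1 [ -10.6174   27.3564   90.5288   -0.       62.1148 -168.7174]
[   0.3247   31.2272   82.996     5.468    79.1243 -159.4364]
```

```bash
python3 - <<'E'
from h import *
from bench import ctrl
R=Rt(d)
ctrl.goto(EAR+[0,0,.22],R)
print(ctrl.move_l(EAR+[0,0,ZG],vel=.1,contact_N=5),ctrl.current_tool_pos(),ctrl.current_contact_force())
for n in P: cv2.imwrite(f'pics/pre_{n}.png',ctrl.read_camera(n)[170:350,240:480])
ctrl.command_gripper(0.)
print(ctrl.current_grip_width()*91,ctrl.current_tool_pos(),ctrl.current_contact_force(),ctrl.current_wrist_torque(),ctrl.current_t())
a=[cv2.resize(ctrl.read_camera(n)[170:320,250:420],None,fx=2.3,fy=2.3) for n in P]
cv2.imwrite('pics/grip.png',np.hstack(a))
E
```

```text
False [0.5307 0.0956 0.136 ] [ 0.5695  0.0627 -0.1001]
11.72842373683217 [0.5303 0.0956 0.1355] [-0.2436 -0.3621 -0.0851] [ 0.0283 -0.0457 -0.0192] 4.875
```

View pics/grip.png

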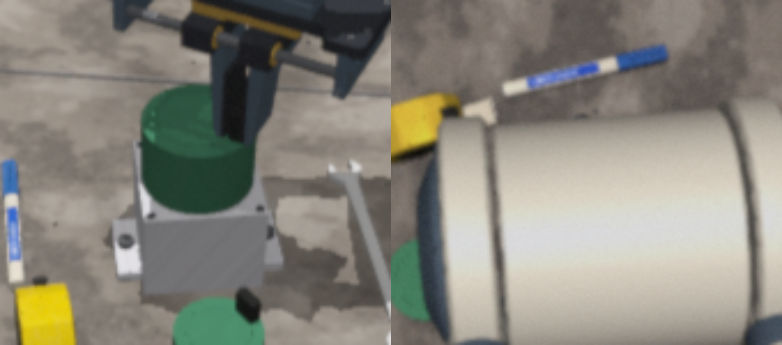

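The side view (235,100) shows the fingers closed on the black ear, and the gripper reads 11.7 mm against the ear's 12 mm. Now I'll tip the lid about its heel.

```bash
python3 - <<'E'
from h import *
from bench import ctrl
p0=ctrl.current_tool_pos();R0=Rt(d)
heel=BX+Rz(LA)@[.042,0,.076]
for t in np.radians([3,6,9,12]):
    M=Rlid(t)@Rlid(0).T
    ctrl.move_l(heel+M@(p0-heel)+[0,0,.002*t/.2],vel=.04,ori=M@R0)
    print(np.degrees(t),ctrl.current_contact_force(),ctrl.current_wrist_torque())
ctrl.sleep(.4)
print(ctrl.current_grip_width()*91,ctrl.current_tool_pos(),ctrl.current_contact_force(),ctrl.current_t())
cv2.imwrite('pics/tip.png',cv2.resize(ctrl.read_camera("side")[170:320,250:450],None,fx=4,fy=4))
E
```

```text
3.0000000000000004 [-0.7233 -0.4321 -1.327 ] [-0.0018 -0.0977  0.0257]
6.000000000000001 [-0.0491 -0.3075 -0.8067] [-0.0549 -0.1076 -0.0178]
9.0 [-0.6345 -0.1054 -0.69  ] [ 0.0039 -0.1908 -0.0175]
12.000000000000002 [-0.4467 -0.7438 -1.2587] [-0.0011 -0.184  -0.0043]
11.736336545500372 [0.5431 0.0905 0.1519] [-0.1555  0.0753 -0.8689] 6.5083
```

View pics/tip.png

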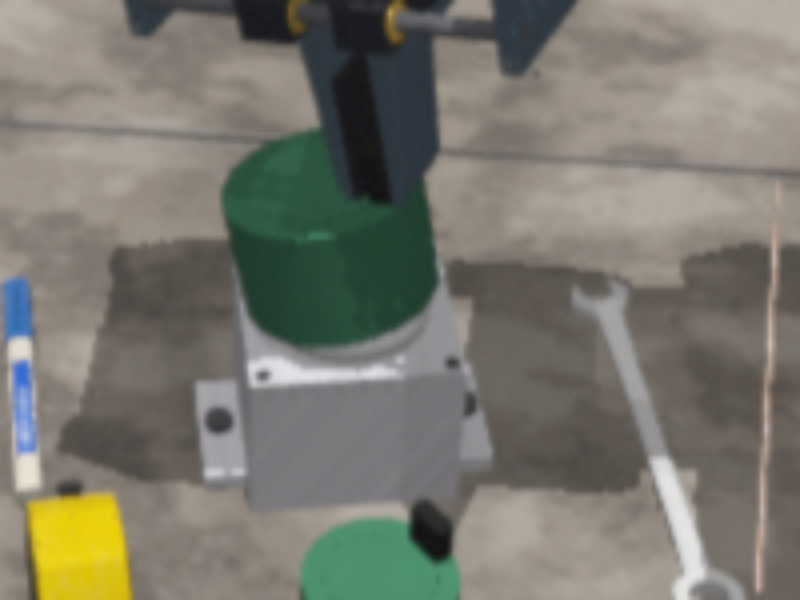

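The lid is tipped about 12° with its heel at the rim level (around 330,345), and the grip held. Now I'll lift, level and set it down on the block's -y side.

```bash
python3 - <<'E'
from h import *
from bench import ctrl
R0=Rt(d)
p=ctrl.current_tool_pos()
ctrl.move_l(p+[0,0,.07],vel=.12)
up=EAR+[0,0,.0595+.14]
ctrl.move_l(up,vel=.1,ori=R0)
C=BX+Rz(BA)@[0,-.14,0]; T=C-.033*d
ctrl.move_l(T+[0,0,.0595+.14],vel=.15)
ctrl.move_l(T+[0,0,.0595+.012],vel=.12); ctrl.sleep(.2)
print(ctrl.current_contact_force(),ctrl.current_t())
print(ctrl.move_l(T+[0,0,.0595-.004],vel=.02,contact_N=3),ctrl.current_tool_pos(),ctrl.current_contact_force(),ctrl.current_wrist_torque(),ctrl.current_t())
cv2.imwrite('pics/down.png',cv2.resize(ctrl.read_camera("side")[120:320,250:450],None,fx=3,fy=3))
E
```

```text
[-0.2479  0.6875 -1.317 ] 10.2083
True [ 0.5567 -0.0418  0.0591] [0.0873 1.0715 5.5404] [-0.0612 -0.0933 -0.0068] 10.8167
```

View pics/down.png

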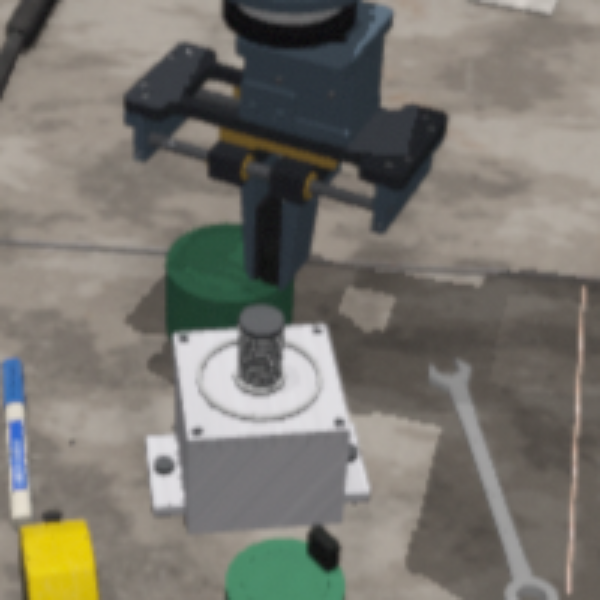

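The lid rests on the table: contact came at TCP z 0.059, and I expected 0.0595. The gauge handle is visible at (262,345). Release, retreat and look again.

```bash
python3 - <<'E'
from h import *
from bench import ctrl
ctrl.command_gripper(1.0)
p=ctrl.current_tool_pos()
ctrl.move_l(p+[0,0,.13],vel=.15)
ctrl.goto([.45,-.25,.22],Rt(d))
print(ctrl.current_t(),ctrl.current_contact_force())
for n in P:
    im=ctrl.read_camera(n);cv2.imwrite(f'pics/{n}2.png',im)
    o=(290,170) if n=="side" else (290,230)
    cv2.imwrite(f'pics/{n}2c.png',cv2.resize(im[o[1]:o[1]+120,o[0]:o[0]+130+20],None,fx=5,fy=5,interpolation=cv2.INTER_CUBIC))
E
```

```text
14.0667 [-0.1449 -0.3737  0.0553]
```

View pics/side2c.png

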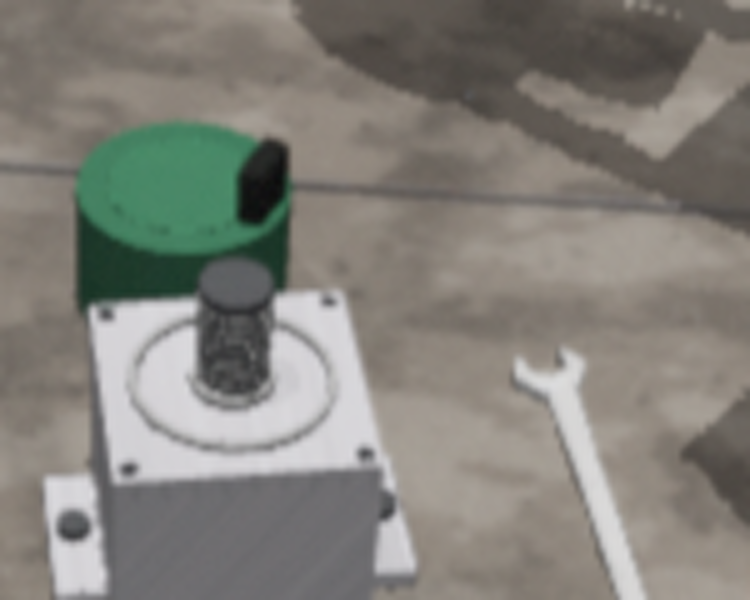

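View pics/top2c.png

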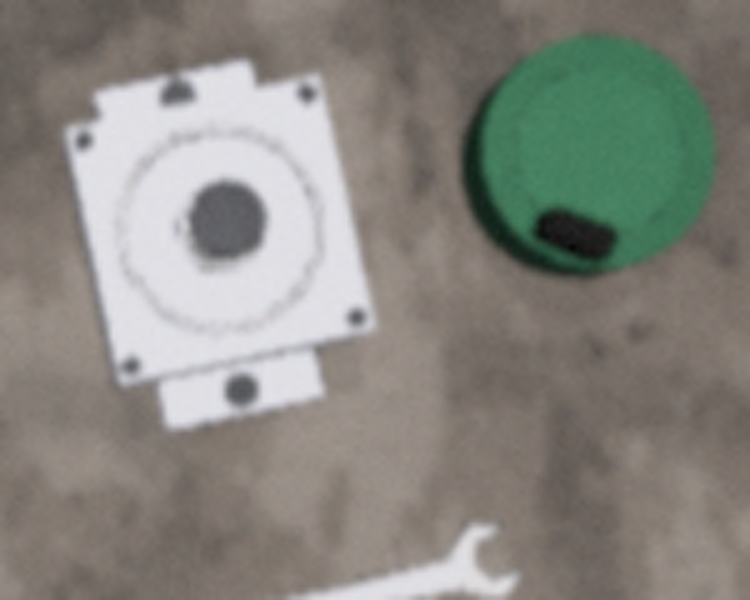

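```bash
python3 - <<'E'
from h import *
from scipy.optimize import least_squares
t=lambda u,v:np.array(((u+.5)/5-.5+290,(v+.5)/5-.5+230))
s=lambda u,v:np.array(((u+.5)/5-.5+290,(v+.5)/5-.5+170))
h=.045
def one(n,o,z): return least_squares(lambda q:proj(n,[q[0],q[1],z])[0]-o,[.56,.08]).x
print('handle top',one("top",t(228,220),.121),one("side",s(237,284),.121))
print('rim',one("top",t(222,231),.080),one("side",s(231,382),.080))
obs=[("top",t(65,127),(h,h,.076)),("top",t(321,75),(h,-h,.076)),("top",t(376,326),(-h,-h,.076)),("top",t(120,386),(-h,h,.076)),
("side",s(110,483),(h,h,.076)),("side",s(383,468),(-h,h,.076)),("side",s(89,304),(h,-h,.076)),("side",s(344,290),(-h,-h,.076))]
for sel in(["top"],["side"],["top","side"]):
    f=lambda q:np.concatenate([proj(n,np.array([q[0],q[1],0])+Rz(q[2])@np.array(p))[0]-o for n,o,p in obs if n in sel])
    print(sel,least_squares(f,[.56,.08,.2]).x)
print('lid top',one("top",t(598,154),.055),BX+Rz(BA)@[0,-.14,0])
E
```

```text
handle top [0.5603 0.0837] [0.5593 0.0846]
rim [0.5599 0.0832] [0.56  0.087]
['top'] [0.5614 0.0834 0.1984]
['side'] [0.56   0.0831 0.183 ]
['top', 'side'] [0.5607 0.0833 0.192 ]
lid top [ 0.5875 -0.0524] [ 0.5875 -0.0542  0.    ]
```

```bash
python3 - <<'E'
from h import *
from bench import ctrl
G=np.array([.5603,.0836,0]);R=Rt(d)
ctrl.goto(G+[0,0,.22],R)
print(ctrl.move_l(G+[0,0,.0865],vel=.1,contact_N=5),ctrl.current_tool_pos(),ctrl.current_t())
ctrl.sleep(.2);f0=np.array(ctrl.current_contact_force())
for w in(34,31,29.5,28.5,27.5):
    ctrl.command_gripper(w/91); ctrl.sleep(.1)
    F=np.mean([np.array(ctrl.current_contact_force()) for _ in range(5)],0)-f0
    print(w,ctrl.current_grip_width()*91,'jaw',F@d,'F',F)
    if abs(F@d)>3: break
print(ctrl.current_t())
E
```

```text
False [0.5607 0.0836 0.087 ] 16.975
34 34.138888866686194 jaw 0.4436332485763916 F [ 0.8979  1.0443 -0.0775]
31 30.924328387159946 jaw 0.3550434163435517 F [0.6681 0.71   0.8131]
29.5 29.51879169939217 jaw 0.5844319798568177 F [0.8057 0.4372 0.5938]
28.5 28.31692452330471 jaw 0.32542121996143175 F [0.7676 1.0369 0.8418]
27.5 27.790933859108407 jaw 0.9301792647525965 F [1.8026 1.9903 0.6409]
19.6
```

```bash
python3 - <<'E'
from h import *
from bench import ctrl
F=lambda:np.mean([(ctrl.sleep(.02),np.array(ctrl.current_contact_force()))[1] for _ in range(8)],0)
ctrl.command_gripper(0.0); ctrl.sleep(.2)
f=F();print(ctrl.current_grip_width()*91,f,f@d,ctrl.current_wrist_torque(),ctrl.current_tool_pos(),ctrl.current_t())
E
```

```text
25.515641012234774 [-0.4853  0.2406  0.5059] -0.5400530429311298 [0.0528 0.0024 0.0233] [0.5603 0.0836 0.0865] 20.15
```

The grip is on (25.5 mm) with essentially no side force. Now I'll raise it 43 mm in steps, watching the force.

```bash
python3 - <<'E'
from h import *
from bench import ctrl
F=lambda:np.mean([(ctrl.sleep(.02),np.array(ctrl.current_contact_force()))[1] for _ in range(6)],0)
p=ctrl.current_tool_pos()
p=np.array([.5603,.0836,.0865])
for dz in(.003,.012,.023,.034,.043):
    st=ctrl.move_l(p+[0,0,dz],vel=.03,contact_N=12)
    f=F();print(dz,st,f,ctrl.current_wrist_torque(),ctrl.current_tool_pos(),ctrl.current_grip_width()*91)
    if st or np.hypot(f[0],f[1])>8: break
print(ctrl.current_t())
a=[]
for n in P:
    im=ctrl.read_camera(n);cv2.imwrite(f'pics/{n}3.png',im)
cv2.imwrite('pics/s3c.png',cv2.resize(cv2.imread('pics/side3.png')[160:310,270:430],None,fx=4.0,fy=4.0,interpolation=cv2.INTER_CUBIC))
E
```

```text
0.003 False [ 0.1451 -0.3145 -2.7567] [-0.0019 -0.0875  0.0015] [0.5602 0.0836 0.0894] 25.484719963555385
0.012 False [-0.166  -0.2322 -3.181 ] [-0.0476 -0.0555  0.0339] [0.5602 0.0836 0.0985] 25.412731903338948
0.023 False [ 0.215  -0.0773 -3.1175] [-0.0294 -0.0818  0.0517] [0.5602 0.0836 0.1094] 25.497827479611843
0.034 False [-0.2514 -0.0298 -3.2489] [-0.009  -0.0312 -0.0008] [0.5602 0.0836 0.1204] 25.171097802006766
0.043 False [-0.1042 -0.1164 -3.1831] [-0.0436 -0.0148 -0.0171] [0.5603 0.0836 0.1295] 25.40949396728518
22.8333
```

View pics/s3c.png

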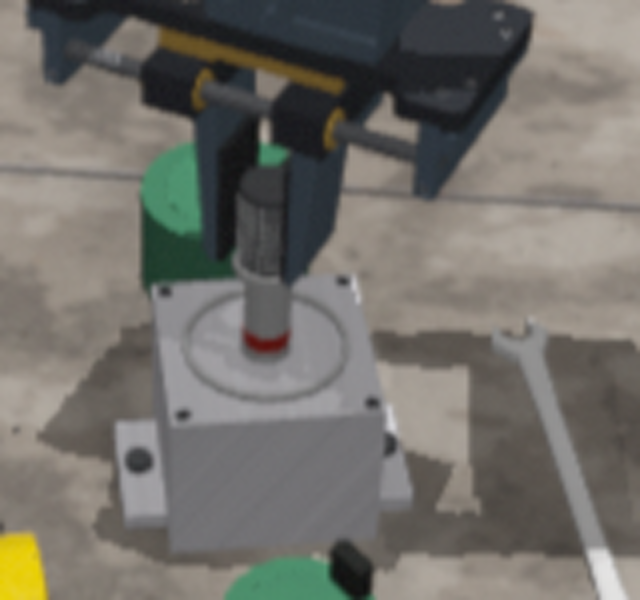

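View pics/side3.png

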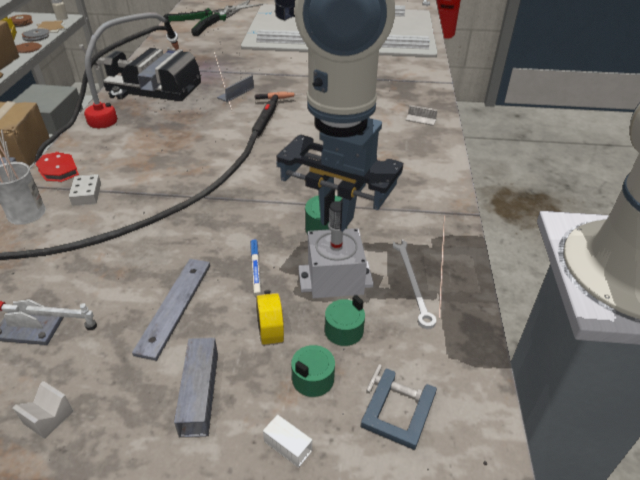

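The full red band shows at (266,340) with a bit of grey under it and no blue. The lid stands behind the block, and the tape measure, marker and spanner are at their starting pixels. I'll check it holds steady, then hand in.

```bash
python3 - <<'E'
from h import *
from bench import ctrl
ctrl.sleep(.4)
print(ctrl.current_tool_pos(),ctrl.current_contact_force(),ctrl.current_grip_width()*91,np.abs(ctrl.current_dq()).max(),ctrl.current_t())
ctrl.sign_off()
E
```

```text
[0.5603 0.0836 0.1295] [-0.4539 -0.3415 -2.546 ] 25.41351958218668 0.10287951471275601 23.3333
the job is handed in; nothing more can be done
```

The job is done and handed in at 23.3 s of the 58 s allowed; no verdict is reported back.

- **Lid:** I gripped it by the ear and tipped it about 12° over its opposite edge. Then I lifted it off and stood it, open side down, on the table about 140 mm from the bore on the block's -y side. The camera puts it within 2 mm of that spot.
- **Gauge:** I gripped it by the handle and drew it straight up 43 mm, and it is held there. Side force stayed under 1 N, and the pull settled at about 3 N, which is the gauge's weight.
- **Last checks:** The picture shows the whole red band and no blue. The bystanders look unmoved by eye in the side view. The two cameras disagreed by up to 2 mm in most fits, 4 mm in y for the rim, but this did not matter to the grasp. No check failed.

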